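# Roll a tube into the V-block and slide it to the stop

### The arm

A 6-joint arm with a two-finger parallel gripper is mounted at the origin on the work surface; the furniture and walls round the work are solid. World frame = base frame: x ahead of the robot, y to its left, z up, the work surface at z = 0. Lengths are in m, angles in rad, forces in N, time in s.
With the tool pointing down it reaches from about 0.375 to 0.75 m from the base axis. Payload 9 kg.
Tool frame: the origin (TCP) lies midway between the tips of the shut fingers; the grasp point (between the pads) lies 19 mm behind it (robot.hold_point_z is the distance from the TCP to the grasp point, in m); x points along the fingers, y is the direction in which the jaws open and shut, and the axes are right-handed (so a half turn about x gives the same grasp; the last joint's range is limited). The gripper opens to 85 mm and grips with 20 to 120 N. Pads are 22 mm wide; open, the fingers measure 114 mm over their backs; the gripper's body (76 mm by 85 mm) begins 54 mm behind the grasp point. The pads swing forward as they close: fully open they stand 13 mm farther back than shut.
Start: joints at [-1.514, 0.104, 0.097, 1.564, 0, 1.353], TCP at [0.163, -0.578, 0.231] pointing down, gripper open.
Joint ranges: [-2.99, 2.99], [-0.84, 1.86], [-1.1, 1.16], [-1.84, 2.11], [-1.51, 1.56], [-3.14, 3.14]. Speed limits (rad/s): [2.22, 2.22, 2.57, 3.14, 3.14, 3.14].

### API

Orientations are given as a rotation vector (axis times angle).
In Python, from plant import robot, read_camera, finish_job, find_in gives the robot as it stands.
- The arm moves only by the tool arm_command, never from a script. Its argument "moves" is one flat list of numbers, 5 for each row, row after row: the shift along the tool's x, y, z as a fraction of full scale, then the turn about the tool's x as a fraction of full scale, then the closure, from -1 (fully open) to 1 (shut), so that 0 is half open. A call has 1 to 5 rows; each row shifts and turns the commanded pose from where the row before left it, along the tool's axes as they then stand; what a row does not reach is not made up. Full scale, the value 1, is 0.04 m for a shift and 0.08 rad for a turn. A row lasts 1/12 s, in which the tool goes at most 41.7 mm and 7.16 degrees, less where a joint would pass 70% of its speed; a pose out of reach is approached as far as the arm can. A call with a number of a shift or a turn outside -1 to 1 is refused whole. A call with a gripper value outside its range is refused whole. The fingers move at their own pace and stop on an object; "newtons" is the grip in N (left out, the last holds). Time passes only in rows, so rows that do not move let the fingers close. It gives the time, the measured TCP pose, the force and the opening at its end, in the units of the state.
- robot.get_state(): the state, without advancing time (a new reading comes with each control period).
- read_camera(name): name is "scene" or "top" or "wrist"; returns a dict with "frame" (480x640x3 uint8, blue, green, red), "range_z" (480x640 float32, m along the optical axis (not along the pixel's ray), 0 where there is no reading), "fovy" (degrees; the focal length in pixels is half the picture's height over the tangent of half this angle, whatever the lens; pixels are square), "cx", "cy" (the principal point, pixels), "world_from_camera" (4x4, takes a point from camera to world coordinates); the wrist camera has in their place "tool_from_camera" (4x4, takes a point from camera to tool coordinates, whose origin is the TCP and whose axes are the tool frame's). Camera axes: x right, y down, z forward; pixel columns grow to the right and rows downward; lengths in m; the calibration is good to about 2 mm. A picture is of the moment at which its call begins: read the wrist's pose just before it.
- finish_job(): hands the job in, once; it reports no verdict.
Trained networks look in the newest picture that a camera, given by its name, has taken for a name from the list of things; names that differ only in an ending like _2 or _b are one class to them, and where a whole thing is asked for, a point or a joint stands for the part that bears it (a point fixed in the world has none). Each returns a list of dicts, best first, with "conf" (0 to 1); they miss things now and then, are a little off and sometimes report something else, mostly with a low value. They report only what shows in the picture. A call takes as long as a camera call.
- find_in(camera, target): "uv" ([column, row] in pixels, amid what is visible of it).
The state is a dict: "time": time; "joint_pos": joint angles; "joint_velocities": joint speeds; "joint_efforts": joint torques, N m; "eef_pos": TCP position; "tool_rot": TCP orientation; "force": force on the tool from outside, world axes, zero at the start; "moment": the same for the moment, N m; "opening": finger opening in m.
Only numpy, scipy, OpenCV 4.12 (cv2) and the standard library are available. Lean on these libraries where they do the work, as an engineer would, in place of code of your own. Each camera call takes 0.05 s, during which the arm holds its last target.

### The job

Push the loose metal tube along the bench by its side so that it rolls up the ramp of the V-block and drops into the groove, then push it endways along the groove until its end is against the stop plate. Use only the outside of the fingers: do not lift the tube, do not let it fall off the bench, leave the other things where they are, and finish clear of it all.

Things in the scene. Friction and masses are not known exactly. Their poses are not given: they have to be found in the camera images.
- tube: smooth metal tube, 32 mm in diameter, 100 mm long, 0.2 kg, lying in front of the V-block's ramp roughly parallel to the groove, its middle 10 to 25 mm too far to the block's +y. Closed dark ends. Origin at its middle (16 mm above the bench at the start); y is its length, x and z turn as it rolls. Slippery (friction about 0.35), rolls almost freely: push slowly.
- v_block: fixed steel V-block, 90 mm long along its groove. Origin on the bench under the groove's middle; y along the groove, x from the ramp to the rear jaw, z up. 90-degree groove down to the bench at x = 0; rear jaw 30 mm high at x = 30 to 46; bolted foot to x = 71. A tube at home: axis at x = 0, z = 22.6 mm, middle at y = +5 mm, 10 mm of it out of the open +y end.
- lip (a point): middle of the rounded lip between ramp and groove, 12.5 mm high, at x = -14 mm of the block; the ramp rises to it evenly from the bench at block x = -69 mm. A tube on the lip has its axis 28.5 mm high, and past it drops into the groove by itself. Axes as the V-block's
- stop_face (a point): middle of the stop plate's face that the tube's end must meet, 45 mm to the block's -y, 22.6 mm above the bench, in line with the axis of a tube in the groove; axes as the V-block's. The plate is 8 mm thick, 40 mm high and spans block x = -13 to 47 mm
- tape_roll: roll of black tape lying flat, 62 mm across, 19 mm high, a bystander to the right of the tube; origin at the centre of its underside
- bearing_cup: black bearing ring lying flat, 38 mm across, 9 mm high, a bystander to the right of the block; origin at the centre of its underside
- oil_bottle: cream bottle with a red spout, 45 mm across, 165 mm tall, a bystander standing behind the block; origin at the centre of its underside

How it is judged:
On the way, in this order (a step that is already met when the one before it is completed fails the run):
1. the tube has rolled by at least 30 degrees about its own length ((angle between tube's own x axis and vertical below 1.05 rad or angle between tube's own x axis and vertical above 2.09 rad) and height (world z) of tube below 0.032 m), for 0.05 s.
2. the tube lies down in the groove of the V-block (x of tube in the frame of v_block between -0.003 and 0.003 m and z of tube in the frame of v_block between 0.02 and 0.0252 m and angle between the y axis of tube and the y axis of v_block, either way round below 0.05 rad), for 0.2 s.
At the end, for the whole second after the job is handed in: the tube lies at rest in the groove (axis within 3 mm of the groove's middle, 20 to 25.2 mm high, within 0.05 rad of the groove) with its end within 3 mm of the stop plate (all of step 2 and y of tube in the frame of v_block between 0.002 and 0.008 m and linear speed of tube below 0.01 m/s); the robot touches nothing.
It fails at once if the tube is lifted: its axis rises above 38 mm (28.5 mm on the lip) or one end is raised by more than 0.25 rad (height (world z) of tube above 0.038 m or angle between tube's own y axis and vertical below 1.32 rad or angle between tube's own y axis and vertical above 1.82 rad).
It fails at once if the tube falls off the bench (height (world z) of tube below 0 m).
It fails at once if a bystander is moved by more than 15 mm (distance of any of tape_roll, bearing_cup, oil_bottle from where it was at the start of the episode above 0.015 m).
It also fails if it takes over 40 s, if anything falls off the work surface, if the arm or the gripper's body presses on something with over 40 N, if the wrist force passes 120 N, or if a joint passes its speed limit or range.

## Working session

There is one attempt and no reset: what is moved stays moved. The work goes in short steps, Python scripts to look and compute and a tool call to move; the robot and the scene stay as the last step left them, time stands still between calls to the robot, and variables do not carry over. Pictures are saved under pics/ and viewed, and the job is handed in when it is done.

Besides the shell and the picture viewer there is one more tool, called after "Request:" in YAML: its name, and indented under it one key for each argument. arm_command: Moves the arm, as the interface text tells. Its arguments: {"type":"object","properties":{"moves":{"type":"array","items":{"type":"number"}},"newtons":{"type":"number"}},"required":["moves"]}

```bash
ls; mkdir -p pics
cat > h.py <<'E'
import numpy as np, cv2
from plant import robot, read_camera, finish_job, find_in
from scipy.spatial.transform import Rotation as R
def f_of(c): return c["frame"].shape[0]/2/np.tan(np.radians(c["fovy"])/2)
def world_T(c,st=None):
    if "world_from_camera" in c: return np.array(c["world_from_camera"])
    T=np.eye(4);T[:3,:3]=R.from_rotvec(st["tool_rot"]).as_matrix();T[:3,3]=st["eef_pos"]
    return T@np.array(c["tool_from_camera"])
def pts(c,st=None):
    f=f_of(c);z=c["range_z"];h,w=z.shape
    u,v=np.meshgrid(np.arange(w),np.arange(h))
    P=np.stack([(u-c["cx"])/f*z,(v-c["cy"])/f*z,z],-1)
    T=world_T(c,st)
    W=P@T[:3,:3].T+T[:3,3]; W[z==0]=np.nan
    return W
E
cat > a.py <<'E'
from h import *
print(robot.get_state())
for n in ["scene","top","wrist"]:
    st=robot.get_state(); c=read_camera(n); cv2.imwrite(f"pics/{n}0.png",c["frame"])
    W=pts(c,st); np.save(f"pics/{n}0.npy",W)
    for t in ["tube","v_block","lip","stop_face","tape_roll","bearing_cup","oil_bottle"]:
        try:
            for r in find_in(n,t)[:2]:
                u,v=[int(round(q)) for q in r["uv"]]
                print(n,t,(u,v),round(r["conf"],2),W[v,u].round(4))
        except Exception as e: print(n,t,e)
E
python3 a.py
```

```text
pics
{'time': 0.0, 'joint_pos': array([-1.51368415e+00,  1.04709368e-01,  9.64726310e-02,  1.56387060e+00,
        1.15994281e-06,  1.35309657e+00]), 'joint_velocities': array([-0.0001934 ,  0.00061501,  0.0001917 ,  0.0002089 , -0.00022254,
       -0.00038648]), 'joint_efforts': array([-4.16567447e-03, -5.56916285e+01,  5.03659344e+01,  1.62151444e-02,
       -3.96468713e-04,  2.84066871e-06]), 'eef_pos': array([ 0.16281056, -0.57715661,  0.23051826]), 'tool_rot': array([ 2.07503097,  0.28828284, -2.07480828]), 'force': array([ 0.05139697, -0.79777305,  0.77310698]), 'moment': array([-0.01097764, -0.01387082, -0.00368174]), 'opening': 0.08524644468221795}
scene tube (347, 316) 0.84 [0.4062 0.2882 0.0267]
scene v_block (313, 281) 0.82 [0.5385 0.2236 0.0043]
scene v_block (406, 271) 0.52 [0.4653 0.0984 0.0028]
scene lip (312, 279) 0.69 [0.5411 0.2232 0.0065]
scene stop_face (314, 281) 0.63 [0.541  0.2194 0.0019]
scene tape_roll (458, 296) 0.58 [0.3471 0.1354 0.0191]
scene tape_roll (345, 318) 0.44 [0.406  0.292  0.0254]
scene bearing_cup (403, 273) 0.65 [0.4668 0.1037 0.0007]
scene oil_bottle (237, 216) 0.76 [0.7141 0.2279 0.0608]
top tube (273, 313) 0.72 [0.4185 0.2797 0.0314]
top v_block (302, 242) 0.69 [0.5405 0.2299 0.0015]
top lip (297, 242) 0.71 [0.5406 0.2385 0.0018]
top stop_face (299, 242) 0.6 [ 0.5409  0.2351 -0.0009]
top tape_roll (378, 351) 0.56 [ 0.3509  0.1042 -0.0021]
```

View pics/scene0.png

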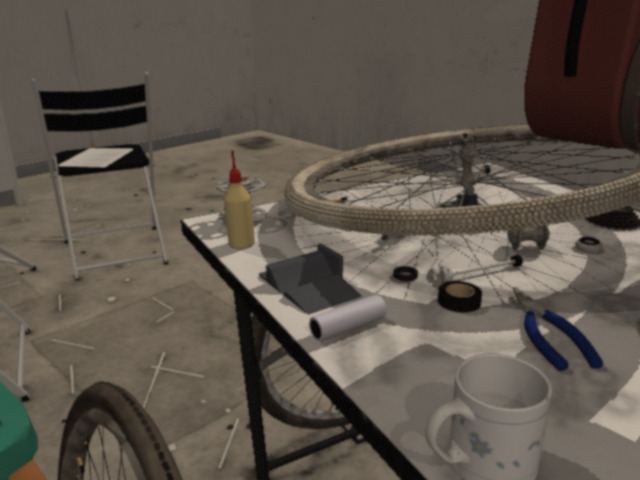

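View pics/top0.png

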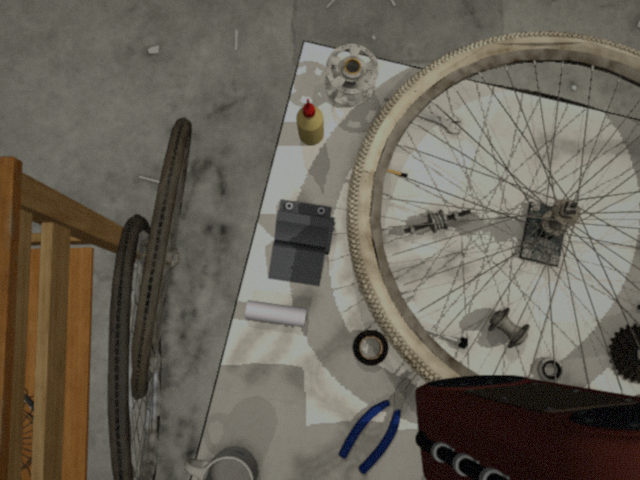

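Run:
```python
from h import *
for n in ["top","scene"]:
    W=np.load(f"pics/{n}0.npy"); z=W[...,2]
    g=np.clip((z+0.02)/0.32*255,0,255); g[np.isnan(g)]=0
    cv2.imwrite(f"pics/{n}h.png",cv2.applyColorMap(g.astype(np.uint8),cv2.COLORMAP_JET))
W=np.load("pics/top0.npy")
for uv in [(237,311),(230,311),(330,400),(370,250),(470,220),(560,210),(500,420),(350,80),(310,120),(371,347),(305,215),(370,440),(230,470),(440,330),(365,180)]:
    print(uv,W[uv[1],uv[0]].round(3))
st=robot.get_state(); print(R.from_rotvec(st["tool_rot"]).as_matrix().round(3))
```

```text
(237, 311) [ 0.424  0.343 -0.002]
(230, 311) [ 0.449  0.451 -0.739]
(330, 400) [ 0.272  0.188 -0.001]
(370, 250) [0.512 0.122 0.098]
(470, 220) [ 0.561 -0.047  0.073]
(560, 210) [ 0.565 -0.176  0.123]
(500, 420) [0.311 0.061 0.542]
(350, 80) [0.805 0.143 0.071]
(310, 120) [0.724 0.212 0.106]
(371, 347) [0.358 0.116 0.002]
(305, 215) [0.582 0.224 0.032]
(370, 440) [ 0.205  0.123 -0.005]
(230, 470) [0.166 0.354 0.008]
(440, 330) [ 0.384 -0.003  0.   ]
(365, 180) [0.629 0.124 0.082]
[[ 0.     0.271 -0.962]
 [-0.    -0.962 -0.271]
 [-1.     0.    -0.   ]]
```

View pics/wrist0.png

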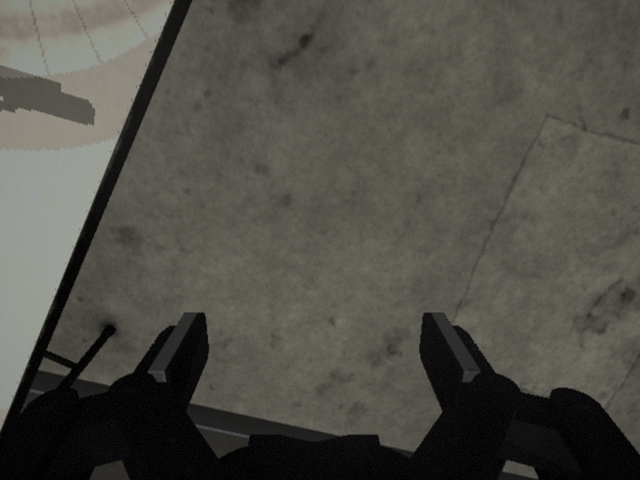

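```bash
sleep 1
```

```text
(no output)
```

View pics/toph.png

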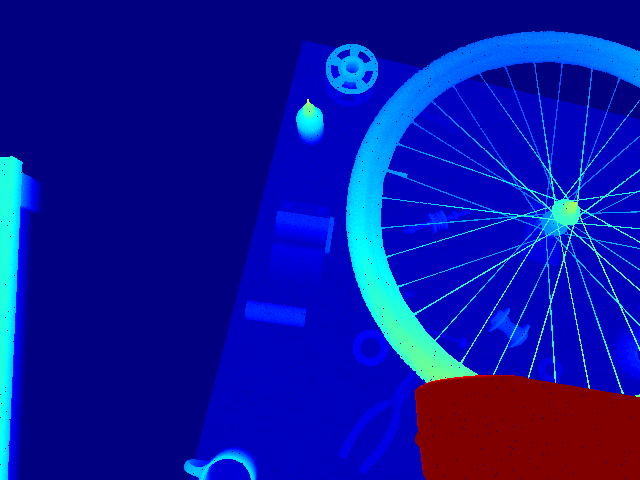

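Run:
```python
from h import *
st=robot.get_state();c=read_camera("wrist"); print(np.array(c["tool_from_camera"]).round(3),c["fovy"],c["cx"],c["cy"])
# finger tip pts in tool frame
f=f_of(c);z=c["range_z"];h,w=z.shape
u,v=np.meshgrid(np.arange(w),np.arange(h));P=np.stack([(u-c["cx"])/f*z,(v-c["cy"])/f*z,z],-1)
T=np.array(c["tool_from_camera"]);Q=P@T[:3,:3].T+T[:3,3]
m=(z>0)&(Q[...,0]<0.02)&(Q[...,0]>-0.05)
q=Q[m]; print(len(q),q.min(0),q.max(0))
for s in(-1,1):
    a=q[(q[:,1]*s>0)]; print(s,np.percentile(a,[0.5,50,99.5],axis=0).round(4))
W=np.load("pics/top0.npy");z=W[...,2]
# tube
m=(z>0.008)&(z<0.045)&(W[...,0]>.36)&(W[...,0]<.455)&(W[...,1]>.2)&(W[...,1]<.36)
p=W[m];print("tube",len(p),p.min(0),p.max(0));
cc,s,_=np.linalg.svd(p[:,:2]-p[:,:2].mean(0),full_matrices=False);print(p.mean(0),_[0])
m=(z>0.005)&(z<0.05)&(W[...,0]>.455)&(W[...,0]<.63)&(W[...,1]>.15)&(W[...,1]<.32)
p=W[m];print("block",len(p),p.min(0),p.max(0))
for zlo,zhi in((.026,.034),(.036,.046)):
    q=p[(p[:,2]>zlo)&(p[:,2]<zhi)];_=np.linalg.svd(q[:,:2]-q[:,:2].mean(0),full_matrices=False)[2]
    print(len(q),q.mean(0),_[0],q.min(0),q.max(0))
# wheel near
m=(z>0.05)&(z<.3)&(W[...,0]>.3)&(W[...,0]<.9)&(W[...,1]<.2)&(W[...,1]>-.6)
p=W[m];print("wheel max z",p[p[:,2].argmax()],p[p[:,1].argmax()])
```

```text
[[-0.    -0.329  0.944 -0.142]
 [ 1.     0.001  0.     0.001]
 [-0.001  0.944  0.329 -0.084]
 [ 0.     0.     0.     1.   ]] 65.17670838650922 313.7012118937103 236.92645084596177
7707 [-0.04999851 -0.05664937 -0.01171887] [-0.01174262  0.05719229  0.01220509]
-1 [[-0.0499 -0.0557 -0.0112]
 [-0.0353 -0.0425 -0.0063]
 [-0.0133 -0.0417  0.0113]]
1 [[-0.0499  0.0427 -0.0113]
 [-0.0355  0.0435 -0.0064]
 [-0.0135  0.0567  0.0113]]
tube 1153 [0.39601932 0.22502198 0.01224434] [0.44160431 0.32702489 0.03670909]
[0.4180609  0.27636143 0.0284177 ] [-0.1594801  -0.98720114]
block 3529 [0.45651793 0.15537429 0.00500567] [0.62927103 0.31443783 0.04568665]
603 [0.57394191 0.22883217 0.0298349 ] [-0.18267472 -0.98317341] [0.51809196 0.18290305 0.02600656] [0.59099291 0.27296935 0.03393587]
167 [0.54686715 0.1835953  0.04014712] [-0.98581683  0.16782484] [0.51762475 0.1748401  0.03601557] [0.57655737 0.1934481  0.04568665]
wheel max z [0.31621359 0.08582537 0.29991334] [0.74738114 0.19998468 0.09180112]
```

```bash
python3 - <<'E'
from h import *
W=np.load("pics/scene0.npy");
for y0 in np.arange(-.8,.4,.1):
    m=(W[...,1]>y0)&(W[...,1]<y0+.1)&(W[...,0]>.05)&(W[...,0]<.9)&(W[...,2]>-.05)&(W[...,2]<0.6)
    p=W[m]
    if len(p): k=p[:,2].argsort()[-1]; print(round(y0,1),len(p),p[k].round(3), p[:,0].min().round(2),p[:,0].max().round(2))
E
cat > plan.py <<'E'
import numpy as np,sys
from scipy.spatial.transform import Rotation as R
# plan(p,yaw)-> rows; pose: yaw of tool y (rad)
def axes(yaw):
    y=np.array([np.cos(yaw),np.sin(yaw),0]);x=np.array([0,0,-1.]);return np.stack([x,y,np.cross(x,y)],1)
def run(p,yaw,wps,clo=-1,q=0.05):
    out=[]
    for (tp,tyaw) in wps:
        tp=np.array(tp,float)
        d=np.linalg.norm(tp-p);n=int(np.ceil(max(d/0.0385,abs(tyaw-yaw)/0.078,1)))
        p0,y0=p.copy(),yaw
        for i in range(1,n+1):
            g=p0+(tp-p0)*i/n; gy=y0+(tyaw-y0)*i/n
            s=axes(yaw).T@(g-p)/0.04; s=np.clip(np.round(s/q)*q,-1,1)
            t=np.clip(np.round(-(gy-yaw)/0.08/q)*q,-1,1)
            p=p+axes(yaw)@s*0.04; yaw=yaw-t*0.08
            out.append([*s,t,clo])
    out=np.array(out)
    for k in range(0,len(out),5):
        print([float(round(v,3)) for v in out[k:k+5].ravel()])
    print(p.round(4),np.degrees(yaw).round(2))
def cur():
    from plant import robot
    st=robot.get_state();M=R.from_rotvec(st["tool_rot"]).as_matrix()
    print("tilt",M[:,0].round(3));return np.array(st["eef_pos"]),np.arctan2(M[1,1],M[0,1])
E
python3 - <<'E'
from plan import *
p,y=cur()
run(p,y,[((0.16,-.577,.30),y-0.0),((.43,-.15,.30),np.radians(0)),((.44,.26,.30),np.radians(79.9)),((.44,.26,.22),np.radians(79.9))])
E
```

```text
-0.6 176 [ 0.617 -0.514  0.11 ] 0.52 0.72
-0.5 2436 [ 0.52  -0.403  0.111] 0.31 0.82
-0.4 3128 [ 0.314 -0.343  0.136] 0.27 0.87
-0.3 4327 [ 0.262 -0.201  0.144] 0.24 0.89
-0.2 7899 [ 0.237 -0.12   0.156] 0.2 0.89
-0.1 9979 [ 0.243 -0.093  0.153] 0.16 0.88
-0.0 30791 [0.258 0.098 0.388] 0.12 0.87
0.1 22532 [0.255 0.1   0.373] 0.09 0.9
0.2 22146 [0.729 0.22  0.166] 0.06 0.9
0.3 26027 [0.123 0.365 0.093] 0.08 0.62
0.4 1519 [0.179 0.401 0.082] 0.17 0.24
tilt [ 0. -0. -1.]
[-0.85, -0.0, 0.05, -0.0, -1.0, -0.85, -0.05, 0.0, -0.0, -1.0, -0.0, -0.5, -0.55, -0.95, -1.0, -0.0, -0.45, -0.6, -0.95, -1.0, -0.0, -0.4, -0.6, -0.95, -1.0]
[-0.0, -0.35, -0.65, -0.95, -1.0, -0.0, -0.3, -0.7, -0.95, -1.0, -0.0, -0.3, -0.7, -0.95, -1.0, -0.0, -0.2, -0.7, -0.95, -1.0, -0.0, -0.15, -0.7, -0.95, -1.0]
[-0.0, -0.05, -0.75, -1.0, -1.0, -0.0, -0.05, -0.75, -0.95, -1.0, -0.0, 0.0, -0.75, -0.95, -1.0, -0.0, 0.1, -0.7, -0.95, -1.0, -0.0, 0.15, -0.75, -0.95, -1.0]
[-0.0, 0.2, -0.7, -0.95, -1.0, -0.0, 0.25, -0.7, -0.95, -1.0, -0.0, 0.3, -0.7, -0.95, -1.0, -0.0, 0.3, -0.65, -0.95, -1.0, -0.0, 0.0, -0.55, -0.95, -1.0]
[-0.0, 0.1, -0.6, -1.0, -1.0, -0.0, 0.1, -0.55, -0.95, -1.0, -0.0, 0.1, -0.55, -0.95, -1.0, -0.0, 0.2, -0.55, -1.0, -1.0, -0.0, 0.25, -0.5, -0.95, -1.0]
[-0.0, 0.25, -0.5, -1.0, -1.0, -0.0, 0.3, -0.5, -0.95, -1.0, -0.0, 0.35, -0.45, -0.95, -1.0, -0.0, 0.4, -0.4, -1.0, -1.0, -0.0, 0.4, -0.4, -0.95, -1.0]
[-0.0, 0.45, -0.4, -0.95, -1.0, -0.0, 0.45, -0.3, -1.0, -1.0, -0.0, 0.5, -0.3, -0.95, -1.0, -0.0, 0.5, -0.25, -1.0, -1.0, -0.0, 0.55, -0.2, -0.95, -1.0]
[-0.0, 0.55, -0.2, -0.95, -1.0, -0.0, 0.55, -0.1, -1.0, -1.0, 0.65, -0.0, -0.0, 0.0, -1.0, 0.65, -0.0, -0.0, 0.0, -1.0, 0.7, -0.0, -0.0, 0.0, -1.0]
[0.4409 0.2604 0.2193] 79.99
```

Request:
arm_command:
  moves: [-0.85, 0, 0.05, 0, -1, -0.85, -0.05, 0, 0, -1, 0, -0.5, -0.55, -0.95, -1, 0, -0.45, -0.6, -0.95, -1, 0, -0.4, -0.6, -0.95, -1]

```text
time: 1.67
eef_pos: [0.208, -0.5009, 0.3]
tool_rot: [1.937, 0.499, -1.937]
force: [0.4, 0.6, -0.8]
opening: 0.0854
```

Request:
arm_command:
  moves: [0, -0.35, -0.65, -0.95, -1.0, 0, -0.3, -0.7, -0.95, -1.0, 0, -0.3, -0.7, -0.95, -1.0, 0, -0.2, -0.7, -0.95, -1.0, 0, -0.15, -0.7, -0.95, -1.0]

```text
time: 2.08
eef_pos: [0.2866, -0.3742, 0.2995]
tool_rot: [1.693, 0.803, -1.693]
force: [0.9, -0.1, -0.3]
opening: 0.0857
```

Request:
arm_command:
  moves: [0, -0.05, -0.75, -1.0, -1.0, 0, -0.05, -0.75, -0.95, -1.0, 0, 0.0, -0.75, -0.95, -1.0, 0, 0.1, -0.7, -0.95, -1.0, 0, 0.15, -0.75, -0.95, -1.0]

```text
time: 2.5
eef_pos: [0.3674, -0.2493, 0.2995]
tool_rot: [1.427, 1.051, -1.427]
force: [-0.2, -0.6, -0.0]
opening: 0.0857
```

Request:
arm_command:
  moves: [0, 0.2, -0.7, -0.95, -1.0, 0, 0.25, -0.7, -0.95, -1.0, 0, 0.3, -0.7, -0.95, -1.0, 0, 0.3, -0.65, -0.95, -1.0, 0, 0.0, -0.55, -0.95, -1.0]

```text
time: 2.92
eef_pos: [0.4304, -0.1266, 0.299]
tool_rot: [1.15, 1.246, -1.149]
force: [-0.0, 0.9, 1.0]
opening: 0.0854
```

Request:
arm_command:
  moves: [0, 0.1, -0.6, -1.0, -1.0, 0, 0.1, -0.55, -0.95, -1.0, 0, 0.1, -0.55, -0.95, -1.0, 0, 0.2, -0.55, -1.0, -1.0, 0, 0.25, -0.5, -0.95, -1.0]

```text
time: 3.33
eef_pos: [0.433, -0.0124, 0.2995]
tool_rot: [0.858, 1.394, -0.858]
force: [0.2, -0.6, 0.4]
opening: 0.0855
```

Request:
arm_command:
  moves: [0, 0.25, -0.5, -1.0, -1.0, 0, 0.3, -0.5, -0.95, -1.0, 0, 0.35, -0.45, -0.95, -1.0, 0, 0.4, -0.4, -1.0, -1.0, 0, 0.4, -0.4, -0.95, -1.0]

```text
time: 3.75
eef_pos: [0.4363, 0.1012, 0.2994]
tool_rot: [0.559, 1.497, -0.559]
force: [0.0, 0.8, -0.7]
opening: 0.0856
```

Request:
arm_command:
  moves: [0, 0.45, -0.4, -0.95, -1.0, 0, 0.45, -0.3, -1.0, -1.0, 0, 0.5, -0.3, -0.95, -1.0, 0, 0.5, -0.25, -1.0, -1.0, 0, 0.55, -0.2, -0.95, -1.0]

```text
time: 4.17
eef_pos: [0.4395, 0.2159, 0.2994]
tool_rot: [0.256, 1.555, -0.256]
force: [0.3, -0.7, 1.0]
opening: 0.0855
```

Request:
arm_command:
  moves: [0, 0.55, -0.2, -0.95, 0, 0, 0.55, -0.1, -1.0, 0, 0.65, 0, 0, 0, 0, 0.65, 0, 0, 0, 0, 0.7, 0, 0, 0, 0]

```text
time: 4.58
eef_pos: [0.4412, 0.261, 0.2189]
tool_rot: [0.137, 1.565, -0.136]
force: [0.0, 0.5, 0.4]
opening: 0.0426
```

Run:
```python
from h import *
st=robot.get_state();c=read_camera("wrist");cv2.imwrite("pics/w1.png",c["frame"]);W=pts(c,st);np.save("pics/w1.npy",W)
print(st["time"],st["eef_pos"],st["opening"],st["joint_pos"].round(2))
M=R.from_rotvec(st["tool_rot"]).as_matrix()
Q=(W-st["eef_pos"])@M
q=Q[(Q[...,0]>-.05)&(Q[...,0]<.03)&(abs(Q[...,2])<.03)&(abs(Q[...,1])<.07)]
for s in(-1,1):
    a=q[(q[:,1]*s>0)]; print("fing",s,np.percentile(a,[0.5,50,99.5],axis=0).round(4))
for t in ["tube","v_block"]:
    for r in find_in("wrist",t)[:1]:
        u,v=[int(round(k)) for k in r["uv"]];print(t,(u,v),r["conf"],W[v,u])
x=np.array([.984,-.176,0]);y=np.array([.176,.984,0]);O=np.array([.5366,.2358,0])
B=np.stack([(W-O)@x,(W-O)@y,W[...,2]],-1);np.save("pics/w1B.npy",B)
z=W[...,2]; g=np.clip((z+.01)/.06*255,0,255);g[np.isnan(g)]=0
cv2.imwrite("pics/w1h.png",cv2.applyColorMap(g.astype(np.uint8),cv2.COLORMAP_JET))
bench=W[(abs(z)<.008)&(W[...,1]<.33)];print("bench z",np.median(bench[:,2]))
```

```text
4.5833 [0.44118075 0.26104874 0.21886017] 0.042627035701760935 [ 0.28 -0.17 -0.19  1.55 -0.    0.45]
fing -1 [[-0.0499 -0.0511 -0.0144]
 [-0.0339 -0.026  -0.0084]
 [-0.0027 -0.0219  0.01  ]]
fing 1 [[-0.0499  0.0204 -0.0145]
 [-0.0338  0.0245 -0.0085]
 [-0.0031  0.0501  0.01  ]]
tube (325, 175) 0.75 [0.41516218 0.27504768 0.0314604 ]
v_block (304, 287) 0.78 [0.53429836 0.23371413 0.00164275]
bench z -0.0006601534771723816
```

View pics/w1.png

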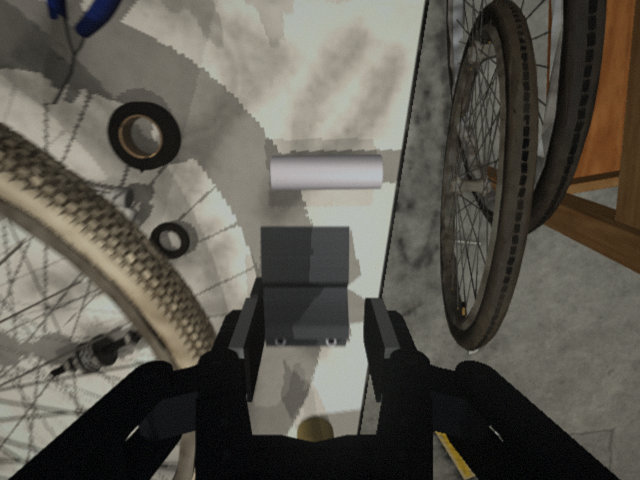

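View pics/w1h.png

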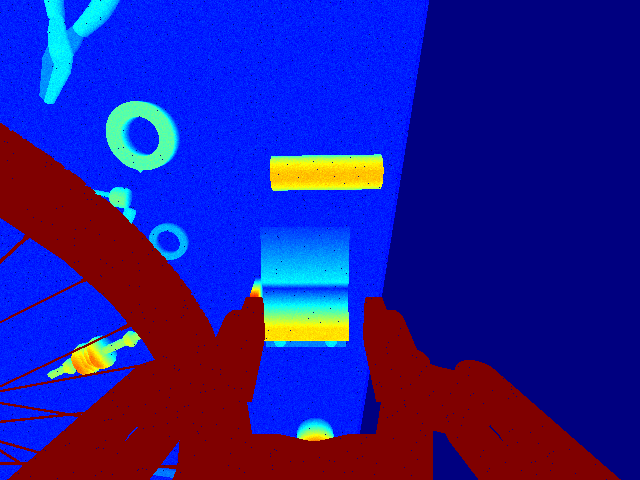

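Run:
```python
from h import *
from scipy.optimize import least_squares
W=np.load("pics/w1.npy");z=W[...,2]
u,v=np.meshgrid(np.arange(640),np.arange(480))
m=(u>262)&(u<392)&(v>145)&(v<200)&(z>.012)&(z<.045); p=W[m]
# cylinder fit r=.016
def res(a):
    th,x0,z0=a; d=np.array([np.sin(th),np.cos(th)]);n=np.array([d[1],-d[0]])
    s=p[:,:2]@n-x0; return np.hypot(s,p[:,2]-z0)-.016
r=least_squares(res,[.17,.37,.016],loss="soft_l1",f_scale=.001);th,x0,z0=r.x
d=np.array([np.sin(th),np.cos(th)]);n=np.array([d[1],-d[0]])
t=p[:,:2]@d;e=np.percentile(t,[.5,99.5]);c=n*x0+d*e.mean()
print("tube yaw",np.degrees(th),"centre",c,"z",z0,"len",np.ptp(e),np.ptp(t))
# block: groove line: per column minimal z between v 270..300
m=(u>255)&(u<352)&(v>225)&(v<350)&(z>.004)&(z<.036);p=W[m]
# model surface height fn of block x (edges): ramp, groove flanks, jaw top
def h(x):
    return np.where(x<-14e-3,np.clip((x+.069)/.055*.0125,0,.0125),np.where(x<0,np.minimum(.0125,-x),np.where(x<.03,x,.03)))
def res2(a):
    th,x0,dz=a;n=np.array([np.cos(th),-np.sin(th)]);s=p[:,:2]@n-x0
    k=(s>-.065)&(s<.044); return np.where(k,(h(s)+dz-p[:,2]),0)
best=None
for x in np.arange(.47,.51,.002):
    r=least_squares(res2,[.17,x,0],loss="soft_l1",f_scale=.002)
    if best is None or r.cost<best.cost: best=r
th2,x0,dz=best.x;print("block yaw",np.degrees(th2),"x0",x0,"dz",dz,"rms",np.sqrt(np.mean(best.fun**2)))
n2=np.array([np.cos(th2),-np.sin(th2)]);d2=np.array([np.sin(th2),np.cos(th2)])
s=p[:,:2]@n2-x0;t=p[:,:2]@d2
for lo,hi in((-.06,-.02),(-.014,.0),(.032,.044),):
    k=(s>lo)&(s<hi)&(p[:,2]<.036);print("y ext",lo,np.percentile(t[k],[.5,1,99,99.5]))
k=(s>-.06)&(s<-.02);y0=np.percentile(t[k],[.5,99.5]).mean()
for q in range(-70,60,6):
    k=(s*1e3>q)&(s*1e3<q+6);print(q+3,k.sum(),np.median(p[k,2]).round(4),end=" | ")
O=n2*x0+d2*y0;print("O",O)
print("tube in block",(c-O)@n2,(c-O)@d2)
mm=(u>240)&(u<275)&(v>270)&(v<310)&(z>.034)&(z<.048);q=W[mm];
if len(q):print("plate",len(q),((q[:,:2]-O)@n2).min(),((q[:,:2]-O)@d2).min(),((q[:,:2]-O)@d2).max(),np.median(q[:,2]))
np.savez("fit.npz",O=O,n=n2,d=d2,th=th2)
```

```text
tube yaw 9.09481700990755 centre [0.4157705  0.27604662] z 0.01513808446394865 len 0.09861796592958805 0.10014346216561187
block yaw 9.831155494703333 x0 0.4888041810302111 dz -0.0002688904375197177 rms 0.001650551658731253
y ext -0.06 [0.27814563 0.2784806  0.36662805 0.36683717]
y ext -0.014 [0.27232834 0.27274929 0.36640091 0.36697051]
y ext 0.032 [0.28161136 0.28182189 0.36695305 0.36705092]
-67 1 0.0043 | -61 5 0.0041 | -55 147 0.0045 | -49 412 0.005 | -43 520 0.006 | -37 519 0.0072 | -31 507 0.0084 | -25 528 0.0097 | -19 515 0.011 | -13 428 0.0116 | -7 216 0.0069 | -1 16 0.0114 | 5 404 0.0059 | 11 667 0.0105 | 17 674 0.0166 | 23 695 0.0226 | 29 590 0.0281 | 35 420 0.0294 | 41 407 0.0294 | 47 100 0.0284 | 53 0 nan | 59 84 0.0114 | O [0.53669008 0.23429466]
tube in block -0.12627285478457798 0.020492395584527225
plate 34 -0.013879352757931045 -0.05245556966210242 -0.04489884238799409 0.03779270579041036
  return _methods._mean(a, axis=axis, dtype=dtype,
  ret = ret.dtype.type(ret / rcount)
```

```bash
cat >> plan.py <<'E'
F=np.load("fit.npz")
def blk(x,y,z): return [*(F["O"]+F["n"]*x+F["d"]*y),z]
def inblk(p): e=p[:2]-F["O"];return (float(e@F["n"]),float(e@F["d"]),float(p[2]))
Y=np.pi/2-float(F["th"])
E
python3 - <<'E'
from plan import *
p,y=cur();print(p,np.degrees(y),np.degrees(Y))
run(p,y,[(blk(-.19,.0205,.16),Y),(blk(-.19,.0205,.007),Y)],clo=0)
E
```

```text
tilt [-0.003 -0.001 -1.   ]
[0.4396687  0.26012234 0.21785444] 79.99186394671726 80.16884450529666
[0.5, 0.1, -0.75, -0.0, 0.0, 0.45, 0.1, -0.75, -0.05, 0.0, 0.5, 0.1, -0.75, 0.0, 0.0, 0.95, -0.0, -0.0, 0.0, 0.0, 0.95, -0.0, -0.0, 0.0, 0.0]
[0.95, -0.0, -0.0, 0.0, 0.0, 0.95, -0.0, -0.0, 0.0, 0.0]
[0.3531 0.2875 0.0079] 80.22
```

Request:
arm_command:
  moves: [0.5, 0.1, -0.75, 0, 0, 0.45, 0.1, -0.75, -0.05, 0, 0.5, 0.1, -0.75, 0, 0, 0.95, 0, 0, 0, 0, 0.95, 0, 0, 0, 0]

```text
time: 5.15
eef_pos: [0.3557, 0.2893, 0.088]
tool_rot: [0.135, 1.561, -0.13]
force: [1.1, 0.8, -1.5]
opening: 0.0433
```

Request:
arm_command:
  moves: [0.7, 0, 0, 0, 0, 0.5, 0, 0, 0, 0, 0.3, 0, 0, 0, 0, 0.3, 0, 0, 0, 0, 0, 0, 0, 0, 0]

```text
time: 5.57
eef_pos: [0.3544, 0.2877, 0.0129]
tool_rot: [0.134, 1.567, -0.135]
force: [0.2, -0.6, 0.2]
opening: 0.0427
```

Run:
```python
from plan import *
p,y=cur();print(inblk(p),np.degrees(y),np.degrees(Y))
from h import *
st=robot.get_state();c=read_camera("wrist");cv2.imwrite("pics/w2.png",c["frame"]);W=pts(c,st);np.save("pics/w2.npy",W)
print(st["force"])
p=W[(W[...,2]>.012)&(W[...,2]<.04)&(W[...,0]>.38)&(W[...,0]<.45)&(W[...,1]>.2)&(W[...,1]<.34)]
b=np.array([inblk(q) for q in p]);print(len(b),np.percentile(b,[.5,50,99.5],axis=0))
```

```text
tilt [-0.001 -0.    -1.   ]
(-0.18871567335245698, 0.02146865280720479, 0.012864327303278265) 80.19817062915348 80.16884450529666
[ 0.22711962 -0.64685887  0.23976335]
4370 [[-0.14284873 -0.0090401   0.01211053]
 [-0.14060886  0.02099841  0.02156585]
 [-0.13542994  0.05048295  0.02840149]]
```

View pics/w2.png

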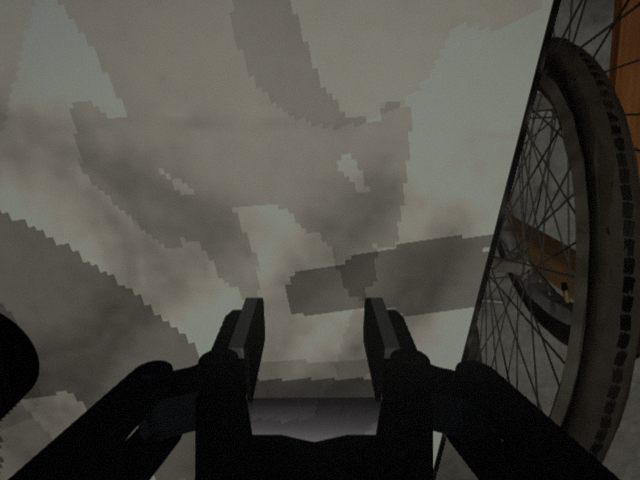

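Request:
arm_command:
  moves: [0.1, 0, 0.2, 0, 0, 0, 0, 0.2, 0, 0, 0, 0, 0.1, 0, 0, 0, 0, 0.1, 0, 0, 0, 0, 0.05, 0, 0]

```text
time: 6.03
eef_pos: [0.3811, 0.2833, 0.0097]
tool_rot: [0.135, 1.566, -0.134]
force: [0.7, 0.1, 0.7]
opening: 0.0426
```

Request:
arm_command:
  moves: [0, 0, 0.05, 0, 0, 0, 0, 0.05, 0, 0, 0, 0, 0.05, 0, 0, 0, 0, 0.05, 0, 0, 0, 0, 0.05, 0, 0]

```text
time: 6.45
eef_pos: [0.3899, 0.2816, 0.0092]
tool_rot: [0.134, 1.567, -0.134]
force: [0.2, -0.2, 0.8]
opening: 0.0428
```

Request:
arm_command:
  moves: [0, 0, 0.05, 0, 0, 0, 0, 0.05, 0, 0, 0, 0, 0.05, 0, 0, 0, 0, 0.05, 0, 0, 0, 0, 0.05, 0, 0]

```text
time: 6.87
eef_pos: [0.3999, 0.2799, 0.0093]
tool_rot: [0.134, 1.567, -0.134]
force: [-0.1, 0.2, 0.9]
opening: 0.0429
```

```bash
cat > look.py <<'E'
from plan import *
from h import *
import sys
from scipy.optimize import least_squares
p,y=cur();print("tcp",np.round(inblk(p),4),np.degrees(y-Y).round(2))
for n in sys.argv[2:]:
    st=robot.get_state();c=read_camera(n);cv2.imwrite(f"pics/{n}{sys.argv[1]}.png",c["frame"]);W=pts(c,st)
    print(st["time"],np.round(st["force"],1))
    b=W.reshape(-1,3);b=b[np.isfinite(b[:,2])];e=b[:,:2]-F["O"];b=np.c_[e@F["n"],e@F["d"],b[:,2]]
    np.save("pics/b.npy",b)
    tx,ty,tz=p[0],p[1],p[2];ib=inblk(p)
    x0=float(ib[0])+.011
    k=(b[:,0]>x0-.002)&(b[:,0]<x0+.05)&(abs(b[:,1]-.02)<.07)&(b[:,2]>.018)&(b[:,2]<.047)
    q=b[k]
    if ib[0]>-.08: 
        h=np.clip((q[:,0]+.069)/.055*.0125,0,.0125); q=q[q[:,2]>h+.008]
        q=q[q[:,1]>-.042]; q=q[q[:,0]<.025]
    if len(q)<30: print(n,"few",len(q));continue
    def res(a):return np.hypot(q[:,0]-a[0]-a[1]*(q[:,1]-.02),q[:,2]-a[2])-.016
    r=least_squares(res,[np.median(q[:,0])+.004,0,.02],loss="soft_l1",f_scale=.001)
    print(n,len(q),"axis x",r.x[0].round(4),"slope",r.x[1].round(4),"z",r.x[2].round(4),"y",np.percentile(q[:,1],[1,99]).round(4))
E
python3 look.py 3 wrist top
```

```text
tilt [ 0. -0. -1.]
tcp [-0.1426  0.0216  0.0093] 0.04
6.8667 [-0.1  0.2  0.9]
wrist 8142 axis x -0.1159 slope -0.0091 z 0.0152 y [-0.0266  0.0684]
6.9167 [ 0.9 -0.8 -0.9]
top 39 axis x -0.1179 slope -0.1433 z 0.0155 y [-0.0285 -0.0187]
```

Request:
arm_command:
  moves: [0, 0, 0.05, 0, 0, 0, 0, 0.05, 0, 0, 0, 0, 0.05, 0, 0, 0, 0, 0.05, 0, 0, 0, 0, 0.05, 0, 0]

```text
time: 7.38
eef_pos: [0.4097, 0.2782, 0.0093]
tool_rot: [0.134, 1.567, -0.134]
force: [-0.4, 0.0, 0.2]
opening: 0.0424
```

Request:
arm_command:
  moves: [0, 0, 0.05, 0, 0, 0, 0, 0.05, 0, 0, 0, 0, 0.05, 0, 0, 0, 0, 0.05, 0, 0, 0, 0, 0.05, 0, 0]

```text
time: 7.8
eef_pos: [0.4196, 0.2765, 0.0092]
tool_rot: [0.134, 1.567, -0.134]
force: [-0.9, -0.2, -0.9]
opening: 0.0428
```

Request:
arm_command:
  moves: [0, 0, 0.05, 0, 0, 0, 0, 0.05, 0, 0, 0, 0, 0.05, 0, 0, 0, 0, 0.05, 0, 0, 0, 0, 0.05, 0, 0]

```text
time: 8.22
eef_pos: [0.4294, 0.2748, 0.0093]
tool_rot: [0.134, 1.567, -0.134]
force: [0.0, -0.8, -0.2]
opening: 0.0426
```

Request:
arm_command:
  moves: [0, 0, 0.05, 0, 0, 0, 0, 0.05, 0, 0, 0, 0, 0.05, 0, 0, 0, 0, 0.05, 0, 0, 0, 0, 0.05, 0, 0]

```text
time: 8.63
eef_pos: [0.4393, 0.2731, 0.0093]
tool_rot: [0.134, 1.567, -0.134]
force: [-0.6, 0.3, -0.0]
opening: 0.0429
```

```bash
python3 look.py 4 wrist top
```

```text
tilt [ 0. -0. -1.]
tcp [-0.1026  0.0216  0.0093] 0.04
8.6333 [-0.6  0.3 -0. ]
wrist 8073 axis x -0.076 slope -0.0053 z 0.0153 y [-0.0264  0.0685]
8.6833 [-0.5 -0.1  0.5]
top few 0
```

Request:
arm_command:
  moves: [0, 0, 0.05, 0, 0, 0, 0, 0.05, 0, 0, 0, 0, 0.05, 0, 0, 0, 0, 0.05, 0, 0, 0, 0, 0.05, 0, 0]

```text
time: 9.15
eef_pos: [0.4491, 0.2714, 0.0092]
tool_rot: [0.134, 1.567, -0.134]
force: [-1.9, 0.2, 0.9]
opening: 0.0427
```

Request:
arm_command:
  moves: [0, 0, 0.05, 0, 0, 0, 0, 0.05, 0, 0, -0.01, 0, 0.05, 0, 0, -0.01, 0, 0.05, 0, 0, -0.01, 0, 0.05, 0, 0]

```text
time: 9.57
eef_pos: [0.459, 0.2697, 0.0105]
tool_rot: [0.134, 1.567, -0.134]
force: [-2.5, -0.5, 1.2]
opening: 0.0426
```

Request:
arm_command:
  moves: [-0.01, 0, 0.05, 0, 0, -0.01, 0, 0.05, 0, 0, -0.01, 0, 0.05, 0, 0, -0.01, 0, 0.05, 0, 0, -0.01, 0, 0.05, 0, 0]

```text
time: 9.98
eef_pos: [0.4688, 0.268, 0.0125]
tool_rot: [0.134, 1.567, -0.134]
force: [-2.6, -0.3, 1.1]
opening: 0.0426
```

Request:
arm_command:
  moves: [-0.01, 0, 0.05, 0, 0, -0.01, 0, 0.05, 0, 0, -0.01, 0, 0.05, 0, 0, -0.01, 0, 0.05, 0, 0, -0.01, 0, 0.05, 0, 0]

```text
time: 10.4
eef_pos: [0.4787, 0.2663, 0.0145]
tool_rot: [0.134, 1.567, -0.134]
force: [-2.2, 0.0, 1.1]
opening: 0.043
```

```bash
python3 look.py 5 wrist scene
```

```text
tilt [-0. -0. -1.]
tcp [-0.0626  0.0216  0.0145] 0.05
10.4 [-2.2  0.   1.1]
wrist 9723 axis x -0.0361 slope -0.0012 z 0.0235 y [-0.0268  0.0689]
10.45 [-0.2  0.1  0.1]
scene 845 axis x -0.0357 slope 0.0063 z 0.0245 y [-0.0082  0.0724]
```

Request:
arm_command:
  moves: [-0.01, 0, 0.05, 0, 0, -0.01, 0, 0.05, 0, 0, -0.01, 0, 0.05, 0, 0, 0, 0, 0.05, 0, 0, 0, 0, 0.05, 0, 0]

```text
time: 10.92
eef_pos: [0.4886, 0.2646, 0.0157]
tool_rot: [0.134, 1.567, -0.134]
force: [-2.5, 0.1, 0.6]
opening: 0.0426
```

Request:
arm_command:
  moves: [0, 0, 0.05, 0, 0, 0, 0, 0.05, 0, 0, 0, 0, 0.05, 0, 0, 0, 0, 0.05, 0, 0]

```text
time: 11.25
eef_pos: [0.4964, 0.2633, 0.0156]
tool_rot: [0.134, 1.567, -0.134]
force: [-1.4, 0.2, 0.5]
opening: 0.0428
```

```bash
python3 look.py 6 wrist
```

```text
tilt [ 0. -0. -1.]
tcp [-0.0446  0.0217  0.0156] 0.05
11.25 [-1.4  0.2  0.5]
wrist 9989 axis x -0.0181 slope -0.0014 z 0.0272 y [-0.0266  0.0688]
```

Request:
arm_command:
  moves: [0, 0, 0.05, 0, 0, 0, 0, 0.05, 0, 0, 0, 0, 0.05, 0, 0, 0, 0, 0, 0, 0, 0, 0, 0, 0, 0]

```text
time: 11.72
eef_pos: [0.5024, 0.2622, 0.0157]
tool_rot: [0.134, 1.566, -0.134]
force: [0.6, 0.2, 0.4]
opening: 0.0425
```

```bash
python3 look.py 7 wrist
```

```text
tilt [ 0. -0. -1.]
tcp [-0.0385  0.0217  0.0157] 0.03
11.7167 [0.6 0.2 0.4]
wrist 8595 axis x 0.0002 slope -0.0033 z 0.0218 y [-0.005   0.0463]
```

Request:
arm_command:
  moves: [0, 0, -0.3, 0, 0, -0.1, 0, -0.6, 0, 0, -0.9, 0, 0, 0, 0, -0.9, 0, 0, 0, 1, 0, 0, 0, 0, 1]

```text
time: 12.18
eef_pos: [0.4697, 0.2695, 0.0986]
tool_rot: [0.136, 1.558, -0.131]
force: [1.4, 0.7, 1.3]
opening: 0.0192
```

```bash
python3 - <<'E'
from plan import *
p,y=cur();print(inblk(p))
run(p,y,[(blk(-.06,.105,.1),Y),(blk(.0,.105,.1),Y),(blk(0,.105,.05),Y)],clo=1)
E
python3 look.py 8 wrist
```

```text
tilt [ 0.009  0.002 -1.   ]
(-0.0720319606717539, 0.02329132848655105, 0.09858467337921281)
[-0.0, 0.7, 0.1, 0.0, 1.0, -0.0, 0.65, 0.1, 0.0, 1.0, -0.05, 0.7, 0.1, 0.0, 1.0, 0.0, -0.0, 0.75, 0.0, 1.0, 0.0, -0.0, 0.75, 0.0, 1.0]
[0.65, -0.0, 0.0, 0.0, 1.0, 0.6, -0.0, 0.0, 0.0, 1.0]
[0.5545 0.3382 0.0506] 80.25
tilt [ 0.009  0.002 -1.   ]
tcp [-0.072   0.0233  0.0986] 0.08
12.1833 [1.4 0.7 1.3]
wrist 1170 axis x 0.0004 slope 0.0012 z 0.0222 y [-0.0282  0.0704]
```

View pics/wrist8.png

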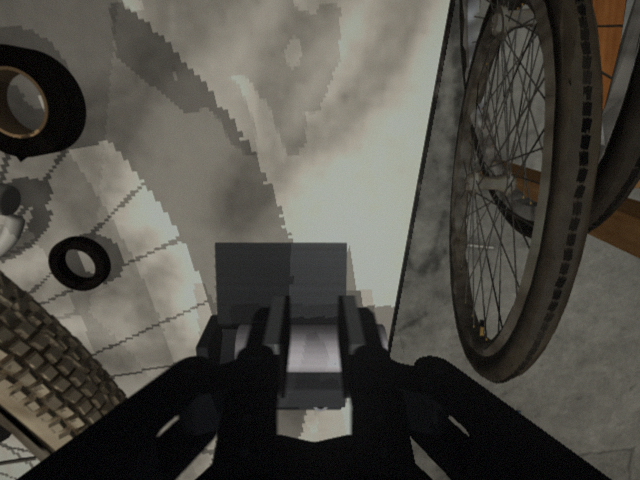

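Request:
arm_command:
  moves: [0, 0.7, 0.1, 0, 1, 0, 0.7, 0.1, 0, 1, 0, 0.65, 0.1, 0, 1, 0, 0, 0.75, 0, 1, 0, 0, 0.75, 0, 1]

```text
time: 12.65
eef_pos: [0.5512, 0.3386, 0.0905]
tool_rot: [0.131, 1.568, -0.132]
force: [0.8, 1.6, 0.5]
opening: -0.0003
```

Request:
arm_command:
  moves: [0.3, 0, 0, 0, 1, 0, 0, 0, 0, 1]

```text
time: 12.82
eef_pos: [0.5512, 0.336, 0.0762]
tool_rot: [0.134, 1.57, -0.137]
force: [-1.2, -0.1, -1.1]
opening: -0.0
```

```bash
python3 look.py 9 wrist
python3 - <<'E'
from plan import *
from h import *
# finger extents in tool coords from last cloud
b=np.load("pics/b.npy");p,y=cur();t=np.array(inblk(p))
q=b-t; # x->tool z, y->tool y, z->-tool x
k=(abs(q[:,0])<.03)&(abs(q[:,1])<.06)&(q[:,2]>-.01)&(q[:,2]<.07);q=q[k]
for h in np.arange(-.01,.07,.01):
    a=q[(q[:,2]>=h)&(q[:,2]<h+.01)]
    if len(a): print(round(h,3),len(a),np.percentile(a[:,0],[1,99]).round(4),np.percentile(a[:,1],[1,99]).round(4))
E
```

```text
tilt [-0.004 -0.001 -1.   ]
tcp [-0.003   0.1027  0.0762] -0.03
12.8167 [-1.2 -0.1 -1.1]
wrist 2707 axis x 0.0069 slope -0.0122 z 0.0192 y [-0.0402  0.0711]
tilt [-0.004 -0.001 -1.   ]
0.0 482 [-0.0112 -0.0059] [-0.0131  0.0118]
0.01 947 [-0.0112 -0.0058] [-0.0141  0.0125]
0.02 1144 [-0.0112 -0.0058] [-0.0141  0.0125]
0.03 1334 [-0.0119  0.011 ] [-0.0142  0.0127]
0.04 3826 [-0.0133  0.0091] [-0.0328  0.0316]
0.05 10037 [-0.0127  0.0101] [-0.0387  0.0373]
0.06 9328 [-0.0169  0.0105] [-0.047   0.0461]
```

View pics/wrist9.png

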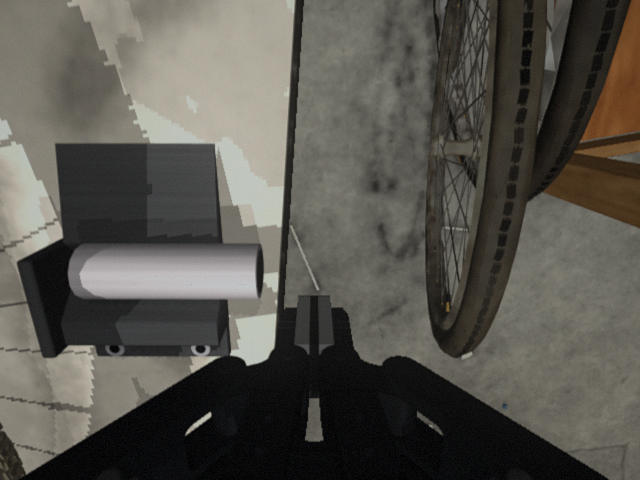

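Request:
arm_command:
  moves: [0.5, 0, 0.05, 0, 1, 0.5, 0, 0, 0, 1, 0.4, 0, 0, 0, 1, 0, 0, 0, 0, 1]

```text
time: 13.2
eef_pos: [0.5501, 0.3359, 0.0199]
tool_rot: [0.132, 1.572, -0.136]
force: [-0.7, -0.1, -0.3]
opening: -0.0002
```

```bash
python3 look.py 10 wrist
```

```text
tilt [-0.006 -0.002 -1.   ]
tcp [-0.0042  0.1024  0.0199] 0.07
13.2 [-0.7 -0.1 -0.3]
wrist 3996 axis x 0.0071 slope -0.007 z 0.0199 y [-0.038   0.0713]
```

Request:
arm_command:
  moves: [0.1, -0.1, 0.1, 0, 1, 0, -0.1, 0, 0, 1, 0, -0.05, 0, 0, 1, 0, -0.05, 0, 0, 1, 0, 0, 0, 0, 1]

```text
time: 13.67
eef_pos: [0.5558, 0.3238, 0.0204]
tool_rot: [0.135, 1.566, -0.134]
force: [0.2, -0.4, 0.5]
opening: -0.0
```

```bash
python3 look.py 11 wrist
```

```text
tilt [ 0.001  0.    -1.   ]
tcp [0.0036 0.0914 0.0204] 0.02
13.6667 [ 0.2 -0.4  0.5]
wrist 2583 axis x 0.0345 slope -0.0056 z 0.0118 y [-0.0408  0.0644]
```

Request:
arm_command:
  moves: [0.1, 0, -0.1, 0, 1, 0, -0.05, 0, 0, 1, 0, -0.05, 0, 0, 1, 0, -0.05, 0, 0, 1, 0, -0.05, 0, 0, 1]

```text
time: 14.13
eef_pos: [0.5501, 0.3169, 0.0157]
tool_rot: [0.134, 1.567, -0.134]
force: [-0.8, 0.6, -0.9]
opening: 0.0003
```

Request:
arm_command:
  moves: [0, -0.05, 0, 0, 1, 0, -0.05, 0, 0, 1, 0, -0.05, 0, 0, 1]

```text
time: 14.38
eef_pos: [0.5491, 0.3109, 0.0157]
tool_rot: [0.134, 1.567, -0.134]
force: [-0.5, 1.1, -0.8]
opening: -0.0001
```

```bash
python3 look.py 12 wrist scene top
```

```text
tilt [ 0.  0. -1.]
tcp [-0.0008  0.0776  0.0157] 0.04
14.3833 [-0.5  1.1 -0.8]
wrist 2378 axis x 0.0252 slope 0.0079 z 0.0386 y [-0.0412  0.0332]
14.4333 [-0.4 -0.  -0.5]
scene few 6
14.4833 [ 0.5 -0.1 -1.2]
top 226 axis x 0.0062 slope -0.0004 z 0.0201 y [-0.0403  0.0193]
```

View pics/wrist12.png

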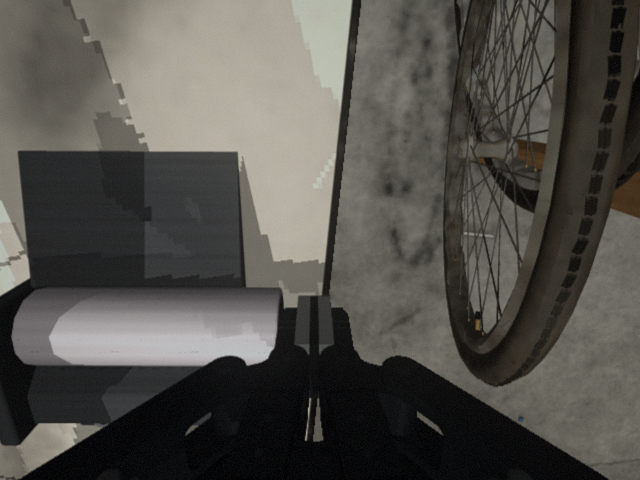

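Request:
arm_command:
  moves: [0, -0.05, 0, 0, 1, 0, -0.05, 0, 0, 1, 0, -0.05, 0, 0, 1]

```text
time: 14.78
eef_pos: [0.5482, 0.305, 0.0157]
tool_rot: [0.134, 1.566, -0.134]
force: [-0.0, 0.8, -0.6]
opening: 0.0001
```

Request:
arm_command:
  moves: [0, -0.02, 0, 0, 1, 0, -0.02, 0, 0, 1]

```text
time: 14.95
eef_pos: [0.5479, 0.3034, 0.0157]
tool_rot: [0.134, 1.567, -0.134]
force: [0.0, 2.1, 0.6]
opening: 0.0002
```

Request:
arm_command:
  moves: [0, -0.02, 0, 0, 1]

```text
time: 15.03
eef_pos: [0.5478, 0.3029, 0.0158]
tool_rot: [0.135, 1.566, -0.134]
force: [0.8, 6.5, 0.6]
opening: 0.0
```

```bash
python3 look.py 13 wrist
python3 - <<'E'
import numpy as np
b=np.load("pics/b.npy")
k=(abs(b[:,0])<.008)&(b[:,2]>.036-.004)&(b[:,2]<.043)&(b[:,1]>-.047)&(b[:,1]<.08)
print("tube top y ext",np.percentile(b[k,1],[.5,1,98,99,99.5]))
E
```

```text
tilt [ 0.     0.001 -1.   ]
tcp [-0.0008  0.0695  0.0158] 0.05
15.0333 [0.8 6.5 0.6]
wrist 2134 axis x 0.0252 slope 0.0085 z 0.0385 y [-0.0412  0.0258]
tube top y ext [-0.04643332 -0.04600835  0.05279726  0.054655    0.05935034]
```

View pics/wrist13.png

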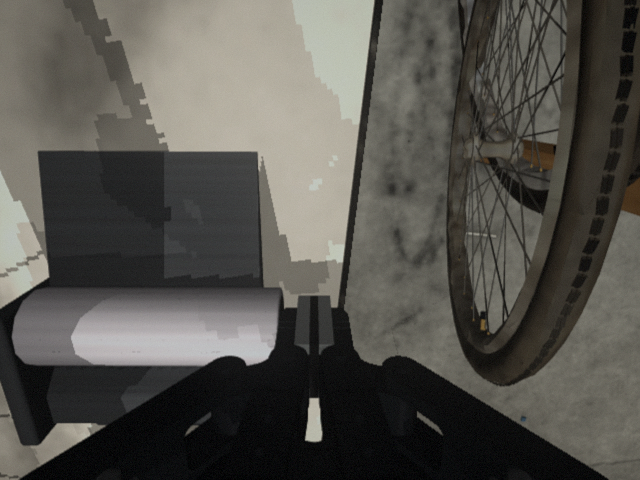

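Request:
arm_command:
  moves: [0, 0.05, 0, 0, 1, 0, 0.2, 0, 0, 1, 0, 0.4, 0, 0, 1, -0.5, 0.3, 0, 0, 1, -0.9, 0, 0, 0, 1]

```text
time: 15.5
eef_pos: [0.5511, 0.341, 0.0674]
tool_rot: [0.131, 1.574, -0.136]
force: [0.5, -0.7, -0.8]
opening: 0.0
```

Request:
arm_command:
  moves: [-0.9, 0, -0.4, 0, 1, -0.9, 0, -0.5, 0, 1, -0.5, 0, -0.5, 0, 1, 0, 0, 0, 0, 1, 0, 0, 0, 0, 1]

```text
time: 15.92
eef_pos: [0.4993, 0.3508, 0.1655]
tool_rot: [0.134, 1.564, -0.132]
force: [-0.2, 0.0, -0.3]
opening: -0.0003
```

```bash
cat > fin.py <<'E'
from plan import *
from h import *
from scipy.optimize import least_squares
for n in ["wrist","top","scene"]:
    st=robot.get_state();c=read_camera(n);cv2.imwrite(f"pics/{n}14.png",c["frame"]);W=pts(c,st);b=W.reshape(-1,3);b=b[np.isfinite(b[:,2])];e=b[:,:2]-F["O"];b=np.c_[e@F["n"],e@F["d"],b[:,2]]
    q=b[(abs(b[:,0])<.014)&(b[:,2]>.028)&(b[:,2]<.045)&(b[:,1]>-.042)&(b[:,1]<.09)]
    r=least_squares(lambda a:np.hypot(q[:,0]-a[0]-a[1]*(q[:,1]),q[:,2]-a[2])-.016,[0,0,.022],loss="soft_l1",f_scale=.001)
    g=b[(abs(b[:,0])<.006)&(b[:,1]>.02)&(b[:,1]<.1)&(b[:,2]>.025)&(b[:,2]<.05)]
    print(n,st["time"],len(q),r.x.round(4),"+y end",np.percentile(g[:,1],[98,99.5,100]).round(4))
p,y=cur();print(inblk(p))
E
python3 fin.py
```

```text
wrist 15.9167 3780 [0.     0.0011 0.0217] +y end [0.0553 0.0554 0.0556]
top 15.9667 921 [0.0023 0.0013 0.0227] +y end [0.0547 0.0554 0.0554]
scene 16.0167 768 [0.0004 0.0043 0.0227] +y end [0.0564 0.0565 0.0565]
tilt [-0.002 -0.001 -1.   ]
(-0.05698269047645996, 0.10692125840756946, 0.16202966047790188)
```

View pics/wrist14.png

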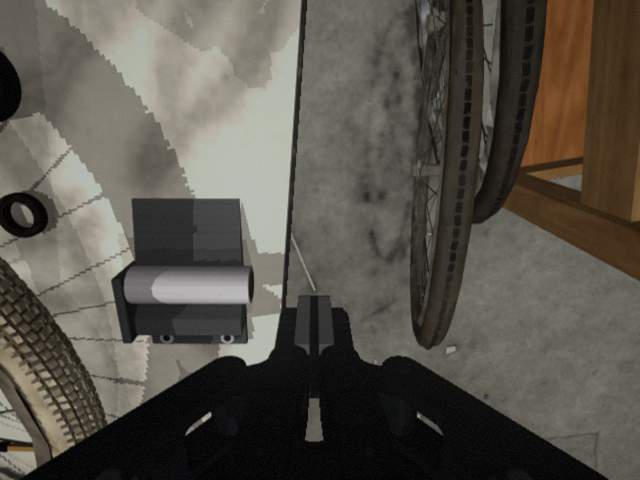

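View pics/top14.png

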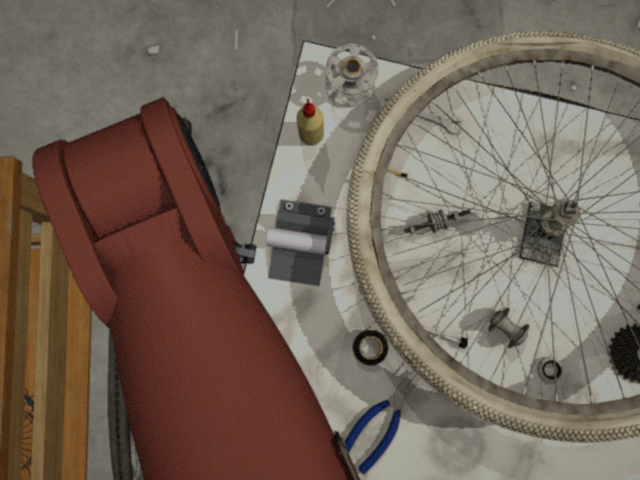

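The wrist picture shows the tube lying in the groove, with its left end against the stop plate at about (125, 285) and its right end at (252, 285). In the top view the bottle (310, 122), tape (371, 347) and cup haven't moved, and the gripper is clear at (245, 253). I'm handing the job in.

```bash
python3 -c "
from plant import finish_job,robot
print(robot.get_state()['time'],robot.get_state()['force']);print(finish_job())"
```

```text
16.0667 [-0.53193793 -0.33505225 -0.52453026]
the job is handed in; nothing more can be done
None
```

The tube is in the groove with its end against the stop plate. I handed the job in at 16.1 s, and no verdict is reported.

**What I did:** I rolled the tube up the ramp with the front edges of the half-open fingers, and it dropped into the groove by itself. Then I pushed it endways with the back of the shut fingers until the force jumped from 2 to 6.5 N at the stop. I backed off to +y and rose clear.

**Last checks:**
- **Tube in the groove:** the wrist camera puts the axis at block x = 0.0 mm, z = 21.7 mm, 0.001 rad off the groove. The scene and top cameras both give z = 22.7 mm.
- **Against the stop:** the tube's +y end is at 55.4 to 56.5 mm over the three views. That puts its middle at about y = 5.5 to 6.5 mm, where home is 5 mm.
- **Robot clear:** the force on the tool was about zero, with the TCP 0.16 m above the bench and well to the side.
- **Bystanders:** they look unmoved by eye in the pictures. I did not measure their positions again.
- **Disagreements:** the top view puts the axis at x = +2.3 mm against 0.0 and +0.4 mm in the other two. That is about what its 2 mm calibration error allows. The wrist camera's z reads about 1 mm low, as it did all along.

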